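# Unstack the finishing wheels into their trays

## Robot

A 6-joint arm with a two-finger parallel gripper is mounted at the origin on the work surface. World frame = base frame: x ahead of the robot, y to its left, z up, the work surface at z = 0. Lengths are in m, angles in rad, forces in N, time in s.
With the tool pointing down it reaches from about 0.25 to 0.725 m from the base axis. Payload 4 kg.
Tool frame: the origin (TCP) lies on the centre line of the jaws, within the pads' length; the fingertips stand 17 mm ahead of it and the grasp point (between the pads) lies 2 mm behind it; z points along the fingers, y is the line along which they close (so a half turn about z gives the same grasp; the last joint's range is limited). The gripper opens to 85 mm and grips with 20 to 120 N. Pads are 22 mm wide; open, the fingers measure 114 mm over their backs; the gripper's body (76 mm by 85 mm) begins 54 mm behind the grasp point. The pads swing forward as they close: fully open they stand 13 mm farther back than shut.
Start: joints at [1.11, 0.241, 0.005, 1.335, 0, 1.571], TCP at [0.222, 0.448, 0.225] pointing down, gripper open.
Joint ranges: [-2.72, 2.72], [-1.05, 1.87], [-1.09, 1.28], [-1.99, 2.15], [-1.42, 1.44], [-3.14, 3.14]. Speed limits (rad/s): [2.79, 2.79, 3.14, 3.14, 3.14, 3.14].

## Interface

Orientations are given as a unit quaternion [x, y, z, w].
In Python, from workcell import bot, camera, get_calibration gives the robot as it stands.
- The arm moves only by the tool apply_moves, never from a script. Its argument "steps" is a list of rows, each a list of 3 entries, a list of its own where there are three numbers: the shift along the tool's x, y, z as a fraction of full scale, then the turn, a rotation vector about the tool's x, y, z as a fraction of full scale, then the opening, from 0 (shut) to 1 (fully open). A call has exactly 8 rows; each row shifts and turns the commanded pose from where the row before left it, along the tool's axes as they then stand; what a row does not reach is not made up. Full scale, the value 1, is 20 cm for a shift and pi rad for a turn. A row lasts 1/12 s, in which the tool goes at most 41.7 mm and 7.16 degrees, less where a joint would pass 70% of its speed; a pose out of reach is approached as far as the arm can. A call with a number of a shift or a turn outside -1 to 1 is refused whole. A call with a gripper value outside its range is refused whole. The fingers move at their own pace and stop on an object; the grip force is fixed at half the most. Time passes only in rows, so rows that do not move let the fingers close, or fill a call up. It gives the time, the measured TCP pose, the force, the opening and the grip force at its end, in the units of the state.
- bot.get_obs(): the state, without advancing time (a new reading comes with each control period).
- camera(name): name is "scene" or "top" or "wrist"; returns (picture, depth): 400x640x3 uint8, red, green, blue; 400x640 float32, m along the optical axis (not along the pixel's ray), 0 where there is no reading.
- get_calibration(name): a dict with "fov_y" (degrees; the focal length in pixels is half the picture's height over the tangent of half this angle, whatever the lens; pixels are square), "cx", "cy" (the principal point, pixels), "rvec" (rotation vector, rad) and "tvec" (3), from world to camera coordinates, as OpenCV has them. Camera axes: x right, y down, z forward; pixel columns grow to the right and rows downward; lengths in m; the calibration is good to about 2 mm. A picture is of the moment at which its call begins: read the wrist's pose just before it. get_calibration takes no time and is no camera call; for the wrist camera it gives the pose at the moment of the call.
- bot.job_done(): hands the job in; it is judged then, once.
The state is a dict: "clock": time; "joint_pos": joint angles; "joint_vel": joint speeds; "tau": joint torques, N m; "eef_pos": TCP position; "tool_rot": TCP orientation; "ft_force": force on the tool from outside, world axes, zero at the start; "ft_torque": the same for the moment, N m; "grip_width": finger opening in m; "grasp_force": force on a finger pad.
Only numpy, scipy, OpenCV 4.12 (cv2) and the standard library are available. Lean on these libraries where they do the work, as an engineer would, in place of code of your own. Each camera call takes 0.05 s, during which the arm holds its last target. There are 200 camera calls.

## Task

The four finishing wheels have been left nested in one pile on the shoe-repair bench. Working from the top of the pile down, set each wheel into the tray of its own colour and size, hub up, lying flat on the tray floor inside the rim; put them down gently rather than dropping them, and let go of each. Leave the shoe and the polish tin where they are.

Things in the scene. Friction and masses are not known exactly. Their poses are not given: they have to be found in the camera images.
- wheel_small: loose white finishing wheel, the smallest: a disc 58 mm across, 30 mm thick, dark grit band round its side; on top a metal hub to grip it by, 34 mm across, 24 mm tall (hub top 54 mm above origin); below a round recess 42 mm across, 26 mm deep. Origin: centre of the underside; z: hub axis, up. At the start it sits on wheel_mid, whose hub sits in its recess with 4 mm of play all round. About 0.09 kg, give or take a third.
- wheel_mid: loose green finishing wheel, the second smallest: a disc 76 mm across, 30 mm thick, dark grit band round its side; on top a metal hub to grip it by, 34 mm across, 24 mm tall (hub top 54 mm above origin); below a round recess 42 mm across, 26 mm deep. Origin: centre of the underside; z: hub axis, up. At the start it sits on wheel_large, whose hub sits in its recess with 4 mm of play all round. About 0.14 kg, give or take a third.
- wheel_large: loose orange finishing wheel, the second largest: a disc 94 mm across, 30 mm thick, dark grit band round its side; on top a metal hub to grip it by, 34 mm across, 24 mm tall (hub top 54 mm above origin); below a round recess 42 mm across, 26 mm deep. Origin: centre of the underside; z: hub axis, up. At the start it sits on wheel_xlarge, whose hub sits in its recess with 4 mm of play all round. About 0.2 kg, give or take a third.
- wheel_xlarge: loose blue finishing wheel, the largest: a disc 112 mm across, 30 mm thick, dark grit band round its side; on top a metal hub to grip it by, 34 mm across, 24 mm tall (hub top 54 mm above origin); below a round recess 42 mm across, 26 mm deep. Origin: centre of the underside; z: hub axis, up. At the start it stands on a fixed round cork disc 124 mm across and 8 mm thick. About 0.28 kg, give or take a third.
- tray_small: fixed shallow round white tray, for the white wheel: 74 mm across the inside, 3 mm wall, 12 mm high overall, floor 4 mm thick (the seated wheel's underside lies 4 mm above the tray's origin). Origin: centre of the underside, on the bench; z up.
- tray_mid: fixed shallow round green tray, for the green wheel: 92 mm across the inside, 3 mm wall, 12 mm high overall, floor 4 mm thick (the seated wheel's underside lies 4 mm above the tray's origin). Origin: centre of the underside, on the bench; z up.
- tray_large: fixed shallow round orange tray, for the orange wheel: 110 mm across the inside, 3 mm wall, 12 mm high overall, floor 4 mm thick (the seated wheel's underside lies 4 mm above the tray's origin). Origin: centre of the underside, on the bench; z up.
- tray_xlarge: fixed shallow round blue tray, for the blue wheel: 128 mm across the inside, 3 mm wall, 12 mm high overall, floor 4 mm thick (the seated wheel's underside lies 4 mm above the tray's origin). Origin: centre of the underside, on the bench; z up.
- shoe: bystander, to be left alone: a loose dark brown shoe with a black sole, about 255 mm long, 86 mm wide and 110 mm high, standing at the far edge of the bench. Origin: centre of its underside; x points to the toe.
- polish_tin: bystander, to be left alone: a loose flat red polish tin 74 mm across and 26 mm high with a brass-coloured lid centre. Origin: centre of its underside.
Not all that is in view belongs to the job. What is shaped like the wheel_xlarge but purple or white is not meant.

How it is judged:
By the outcome, as a careful person would: the job done as asked, in the order asked, and still so for the second after the job is handed in, with the robot touching nothing.
It also fails if it takes over 128 s, if anything falls off the work surface, if the arm or the gripper's body presses on something with over 40 N, if the wrist force passes 120 N, or if a joint passes its speed limit or range.

## Working session

There is one attempt and no reset: what is moved stays moved. The work goes in short steps, Python scripts to look and compute and a tool call to move; the robot and the scene stay as the last step left them, time stands still between calls to the robot, and variables do not carry over. Pictures are saved under pics/ and viewed, at most 14 in all, crops included, and the job is handed in when it is done.

Besides the shell and the picture viewer there is one more tool, called after "Call:" in YAML: its name, and indented under it one key for each argument. apply_moves: Moves the arm, as the interface text tells. Its arguments: {"type":"object","properties":{"steps":{"type":"array"}},"required":["steps"]}

```bash
mkdir -p pics
cat > h.py <<'E'
import numpy as np, cv2
from workcell import bot, camera, get_calibration
def cal(n):
    c=get_calibration(n); R=cv2.Rodrigues(np.array(c["rvec"],float))[0]; t=np.array(c["tvec"],float).ravel()
    f=200/np.tan(np.radians(c["fov_y"])/2); return f,c["cx"],c["cy"],R,t
def ray(n,u,v,z,C=None):
    f,cx,cy,R,t=C or cal(n); d=R.T@np.array([(u-cx)/f,(v-cy)/f,1]); o=-R.T@t
    return o+d*(z-o[2])/d[2]
def cloud(n,dep,C=None):
    f,cx,cy,R,t=C or cal(n); v,u=np.mgrid[:400,:640]
    p=np.stack([(u-cx)/f*dep,(v-cy)/f*dep,dep],-1)-t
    return p@R
def save(n,im): cv2.imwrite(f"pics/{n}.png",im[...,::-1])
E
python3 - <<'E'
from h import *
for n in ("top","scene"):
    im,d=camera(n); save(n+"0",im); np.savez(n+"0.npz",im=im,d=d)
    f,cx,cy,R,t=cal(n); print(n,f,cx,cy,-R.T@t, R[2])
o=bot.get_obs(); print(o["eef_pos"],o["tool_rot"],o["clock"],o["grip_width"])
E
```

```text
top 468.51645596450015 327.49430962855945 197.89009830610732 [ 4.01468164e-01 -7.09965366e-04  1.36269319e+00] [ 0.17700014  0.01213252 -0.98413604]
scene 361.2270038587838 316.56653788079234 193.32943512884376 [1.03528925 0.29294426 0.88311807] [-0.44966165 -0.3007922  -0.84102821]
[0.22206145 0.44733543 0.22421186] [ 2.28361972e-01  9.73575844e-01 -9.12332523e-04 -2.31857254e-04] 0.1 0.08557488492398284
```

View pics/top0.png

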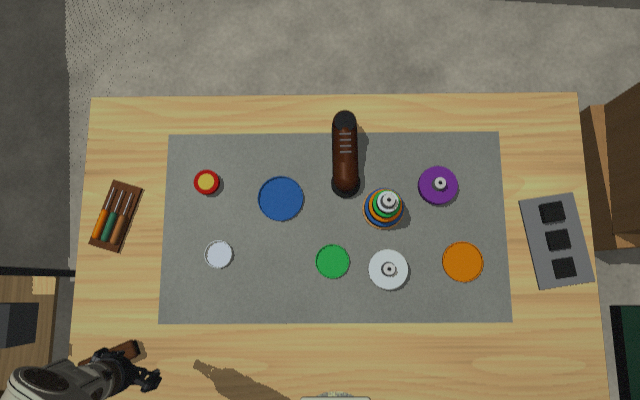

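View pics/scene0.png

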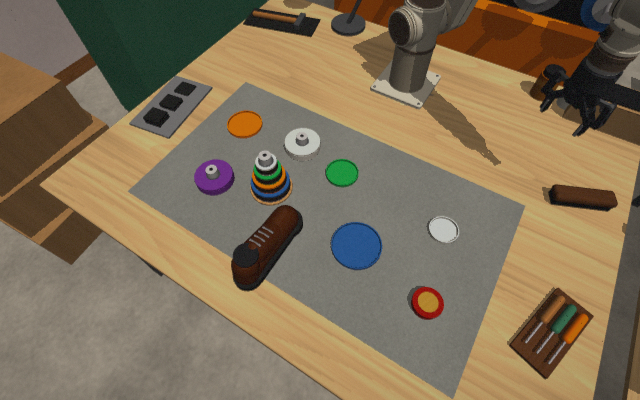

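The top view shows the pile near (385,205) and the trays: white (219,254), green (333,261), blue (281,199), orange (463,262). The purple disc at (438,186) and the white one at (388,270) are decoys. The shoe's heel is at about (345,190), just left of the pile, and the scene view agrees.

Run:
```python
from h import *
z=np.load("top0.npz"); im,d=z["im"],z["d"]; P=cloud("top",d)
hsv=cv2.cvtColor(im,cv2.COLOR_RGB2HSV)
H,S,V=[hsv[...,i].astype(int) for i in range(3)]
box={"white":(195,232,245,277),"green":(310,240,356,284),"blue":(252,170,308,226),"orange":(435,236,490,288)}
for n,(a,b,c,e) in box.items():
    m=np.zeros((400,640),np.uint8)
    sub=(S>110) if n!="white" else (V>150)&(S<60)
    m[b:e,a:c]=sub[b:e,a:c]
    k=max(cv2.findContours(m,cv2.RETR_EXTERNAL,cv2.CHAIN_APPROX_NONE)[0],key=cv2.contourArea)
    (u,v),ax,_=cv2.fitEllipse(k); p=ray("top",u,v,.010); f=cal("top")[0]
    print(n,(round(u),round(v)),p.round(4),"dia",np.round(np.array(ax)*1.36/f,4),"z",np.median(P[int(v)-4:int(v)+5,int(u)-4:int(u)+5,2]).round(4))
Q=P[165:235,350:412].reshape(-1,3)
for lo,hi in((.145,.16),(.12,.135),(.09,.105),(.06,.075),(.03,.045)):
    q=Q[(Q[:,2]>lo)&(Q[:,2]<hi)]
    if len(q)<6: continue
    (c,r)=cv2.minEnclosingCircle(q[:,:2].astype(np.float32)); print(lo,len(q),np.round(c,4),round(2*r,4),q[:,2].mean().round(4))
sh=P[100:200,325:365].reshape(-1,3); sh=sh[sh[:,2]>.03]; print("shoe",sh.min(0),sh.max(0))
for n in((438,186),(388,270),(206,183)):print(n,P[n[1],n[0]])
f,cx,cy,R,t=cal("wrist");o=-R.T@t;print("wrist cam",f,cx,cy,o,R[2],bot.get_obs()["eef_pos"])
```

```text
white (218, 254) [0.4831 0.3321 0.01  ] dia [0.0703 0.0806] z 0.0045
green (332, 261) [0.4614 0.0048 0.01  ] dia [0.096  0.0969] z 0.0047
blue (280, 198) [0.6452 0.1556 0.01  ] dia [0.1268 0.1292] z 0.0043
orange (462, 261) [ 0.4583 -0.3681  0.01  ] dia [0.1149 0.1209] z 0.0046
0.145 130 [ 0.6148 -0.1454] 0.0338 0.1521
0.12 233 [ 0.6145 -0.1454] 0.059 0.1283
0.09 210 [ 0.6149 -0.1455] 0.0767 0.0981
0.06 366 [ 0.6522 -0.1125] 0.1932 0.0683
0.03 274 [ 0.6284 -0.126 ] 0.1594 0.0382
shoe [ 0.40146816 -0.07096491  0.03558719] [ 8.85738942e-01 -5.87234908e-04  1.36269319e+00]
(438, 186) [ 0.66893096 -0.29892178  0.05369621]
(388, 270) [ 0.43355306 -0.1501586   0.05619984]
(206, 183) [0.68917608 0.37160107 0.02403889]
wrist cam 322.5343358760502 323.54420387717556 199.9413826500585 [0.15176613 0.48295    0.37413105] [ 0.2727596  -0.13841084 -0.95207386] [0.22206145 0.44733543 0.22421186]
```

Call:
apply_moves:
  steps:
    - [[0,0,0],[0,0,0.0389],1]
    - [[0,0,0],[0,0,0.0389],1]
    - [[0,0,0],[0,0,0.0389],1]
    - [[0,0,0],[0,0,0.0389],1]
    - [[0,0,0],[0,0,0.0389],1]
    - [[0,0,0],[0,0,0.0389],1]
    - [[0,0,0],[0,0,0.0389],1]
    - [[0,0,0],[0,0,0.0389],1]

```text
clock: 0.77
eef_pos: [0.2222, 0.4475, 0.2245]
tool_rot: [0.661, 0.75, -0.001, 0.0]
ft_force: [0.6, 0.2, -0.3]
grip_width: 0.0853
grasp_force: 0.0
```

Call:
apply_moves:
  steps:
    - [[0,0,0],[0,0,0.021],1]
    - [[0,0,0],[0,0,0.021],1]
    - [[-0.16,0.1,0],[0,0,0],1]
    - [[-0.16,0.1,0],[0,0,0],1]
    - [[-0.16,0.1,0],[0,0,0],1]
    - [[-0.16,0.1,0],[0,0,0],1]
    - [[-0.16,0.1,0],[0,0,0],1]
    - [[-0.16,0.1,0],[0,0,0],1]

```text
clock: 1.43
eef_pos: [0.3426, 0.2542, 0.2247]
tool_rot: [0.707, 0.707, -0.0, -0.0]
ft_force: [0.9, 0.3, -0.2]
grip_width: 0.0854
grasp_force: 0.0
```

Call:
apply_moves:
  steps:
    - [[-0.143,0.097,0],[0,0,0],0.8]
    - [[-0.143,0.097,0],[0,0,0],0.8]
    - [[-0.143,0.097,0],[0,0,0],0.8]
    - [[-0.143,0.097,0],[0,0,0],0.8]
    - [[-0.143,0.097,0],[0,0,0],0.8]
    - [[-0.143,0.097,0],[0,0,0],0.8]
    - [[-0.143,0.097,0],[0,0,0],0.8]
    - [[-0.143,0.097,0],[0,0,0],0.8]

```text
clock: 2.1
eef_pos: [0.498, 0.0255, 0.2246]
tool_rot: [0.707, 0.707, -0.0, -0.0]
ft_force: [-0.2, 1.2, 0.0]
grip_width: 0.0681
grasp_force: 0.0
```

Call:
apply_moves:
  steps:
    - [[-0.143,0.097,0],[0,0,0],0.8]
    - [[-0.143,0.097,0],[0,0,0],0.8]
    - [[-0.143,0.097,0],[0,0,0],0.8]
    - [[-0.143,0.097,0],[0,0,0],0.8]
    - [[-0.143,0.097,0],[0,0,0],0.8]
    - [[-0.143,0.097,0],[0,0,0],0.8]
    - [[0,0,0],[0,0,0],0.8]
    - [[0,0,0],[0,0,0],0.8]

```text
clock: 2.77
eef_pos: [0.6141, -0.146, 0.2229]
tool_rot: [0.708, 0.706, -0.001, -0.001]
ft_force: [-1.3, -0.1, -0.6]
grip_width: 0.0681
grasp_force: 0.0
```

Run:
```python
from h import *
o=bot.get_obs(); C=cal("wrist"); im,d=camera("wrist"); save("w1",im); P=cloud("wrist",d,C); print(o["eef_pos"],o["grip_width"])
for lo,hi in((.145,.16),(.12,.135),(.09,.105)):
    q=P[(P[...,2]>lo)&(P[...,2]<hi)&(np.hypot(P[...,0]-.615,P[...,1]+.145)<.05)]
    if len(q)>6:
        c,r=cv2.minEnclosingCircle(q[:,:2].astype(np.float32)); print(lo,len(q),np.round(c,4),2*r,q[:,2].mean())
```

```text
[ 0.6141232  -0.14601208  0.22287787] 0.06814411613980399
0.145 1656 [ 0.6152 -0.1445] 0.03403289616107941 0.15272545150598224
0.12 2240 [ 0.6153 -0.1439] 0.0588674396276474 0.12862325621465068
0.09 1579 [ 0.6151 -0.144 ] 0.0765855610370636 0.09840287813736387
```

View pics/w1.png

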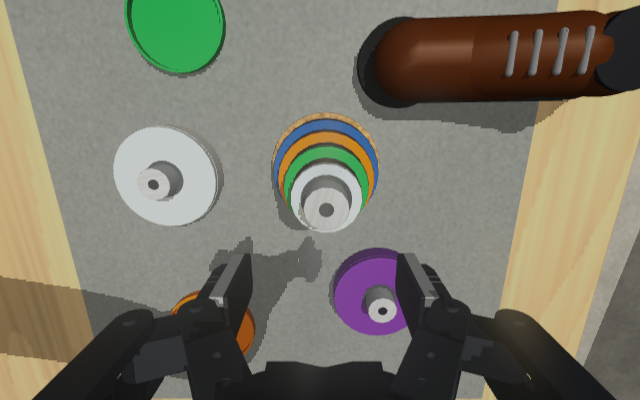

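The wrist view shows the hub of the white wheel centred near (326,205) between the fingers, with the shoe clear to the upper right. Top view and wrist view agree to about 1.5 mm.

Call:
apply_moves:
  steps:
    - [[0.006,0.005,0.055],[0,0,0],0.8]
    - [[0,0,0.055],[0,0,0],0.8]
    - [[0,0,0.055],[0,0,0],0.8]
    - [[0,0,0.055],[0,0,0],0.8]
    - [[0,0,0.055],[0,0,0],0.8]
    - [[0,0,0.055],[0,0,0],0.8]
    - [[0,0,0.05],[0,0,0],0.8]
    - [[0,0,0],[0,0,0],0.8]

```text
clock: 3.48
eef_pos: [0.6132, -0.1415, 0.1469]
tool_rot: [0.706, 0.708, -0.001, -0.002]
ft_force: [0.2, 0.8, -0.9]
grip_width: 0.0684
grasp_force: 0.0
```

Call:
apply_moves:
  steps:
    - [[0,0,0],[0,0,0],0]
    - [[0,0,0],[0,0,0],0]
    - [[0,0,0],[0,0,0],0]
    - [[0,0,0],[0,0,0],0]
    - [[0,0,0],[0,0,0],0]
    - [[0,0,0],[0,0,0],0]
    - [[0,0,0],[0,0,0],0]
    - [[0,0,0],[0,0,0],0]

```text
clock: 4.15
eef_pos: [0.6152, -0.1433, 0.1491]
tool_rot: [0.707, 0.707, 0.0, 0.0]
ft_force: [-0.9, -0.2, -0.0]
grip_width: -0.0004
grasp_force: 0.0
```

Run:
```python
from h import *
im,d=camera("scene"); save("s1",cv2.resize(im[100:230,190:390],None,fx=3,fy=3)); im,d=camera("wrist"); save("w2",im); print(bot.get_obs())
```

```text
{'clock': 4.25, 'joint_pos': array([-2.28779762e-01,  5.40997529e-01,  2.53325212e-01,  1.28315842e+00,
       -5.87326869e-06,  1.34171276e+00]), 'joint_vel': array([ 0.00190211,  0.0011611 ,  0.00086112, -0.00179216,  0.0010255 ,
        0.00060233]), 'tau': array([-1.04855459e-03, -5.08092678e+01,  2.49662912e+01,  1.97260757e-03,
        1.50943663e-05,  2.13945316e-05]), 'eef_pos': array([ 0.61515908, -0.14324572,  0.14897736]), 'tool_rot': array([ 7.06999363e-01,  7.07214183e-01, -1.15804100e-05, -1.30570691e-05]), 'ft_force': array([ 0.60142742,  0.6621072 , -0.13929209]), 'ft_torque': array([0.00135039, 0.03539041, 0.0101353 ]), 'grasp_force': 0.0, 'grip_width': 0.0002132602153617799}
```

View pics/w2.png

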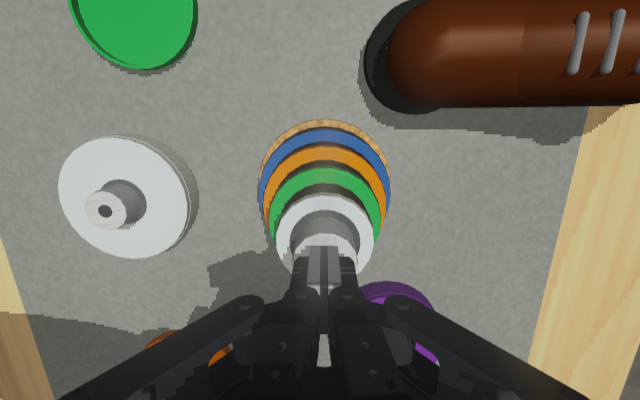

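View pics/s1.png

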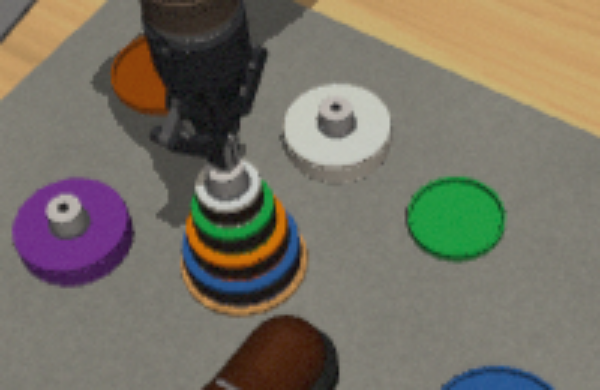

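Neither view shows the hub between the pads: the wrist view has the shut fingertips around (323,260), in front of the hub as seen by the camera, and the pile looks untouched. I'll check where the tips really are relative to the hub.

Run:
```python
from h import *
o=bot.get_obs();C=cal("wrist"); im,d=camera("wrist"); P=cloud("wrist",d,C); print(o["eef_pos"])
f,cx,cy,R,t=C
for p in (o["eef_pos"],o["eef_pos"]-[0,0,.017]):
    c=R@p+t; print("proj",c[:2]/c[2]*f+[cx,cy],c[2])
for v in range(170,340,8): print(v,im[v,323],P[v,310].round(3),P[v,323].round(3),P[v,340].round(3))
T,d2=camera("top"); Q=cloud("top",d2); save("t2",cv2.resize(T[150:300,330:480],None,fx=4,fy=4))
q=P[(P[...,2]>.12)&(P[...,2]<.135)&(np.hypot(P[...,0]-.615,P[...,1]+.145)<.04)]
c,r=cv2.minEnclosingCircle(q[:,:2].astype(np.float32)); print(np.round(c,4),2*r,q[:,2].mean())
```

```text
[ 0.61515908 -0.14324572  0.14897736]
proj [324.34920465 256.21778901] 0.16686805769829027
proj [324.27815507 242.07056089] 0.18305149486504885
170 [ 91 172 101] [ 0.606 -0.109  0.099] [ 0.614 -0.109  0.1  ] [ 0.625 -0.109  0.099]
178 [ 88 165  97] [ 0.606 -0.114  0.099] [ 0.614 -0.114  0.1  ] [ 0.625 -0.114  0.1  ]
186 [87 87 75] [ 0.606 -0.117  0.108] [ 0.614 -0.116  0.113] [ 0.625 -0.117  0.106]
194 [124 125 114] [ 0.607 -0.117  0.124] [ 0.614 -0.116  0.128] [ 0.624 -0.118  0.122]
202 [190 196 194] [ 0.607 -0.12   0.129] [ 0.614 -0.12   0.13 ] [ 0.624 -0.121  0.128]
210 [126 131 126] [ 0.607 -0.125  0.13 ] [ 0.614 -0.125  0.129] [ 0.624 -0.125  0.129]
218 [123 125 118] [ 0.607 -0.13   0.128] [ 0.614 -0.128  0.133] [ 0.624 -0.13   0.129]
226 [122 125 119] [ 0.608 -0.13   0.141] [ 0.614 -0.128  0.145] [ 0.624 -0.13   0.139]
234 [185 190 188] [ 0.608 -0.13   0.152] [ 0.614 -0.129  0.153] [ 0.623 -0.13   0.15 ]
242 [182 182 178] [ 0.608 -0.133  0.154] [ 0.614 -0.133  0.153] [ 0.623 -0.133  0.153]
250 [84 87 83] [ 0.609 -0.131  0.166] [ 0.614 -0.132  0.165] [ 0.623 -0.138  0.153]
258 [
[... 279 characters left out ...]
.191] [ 0.615 -0.132  0.192] [ 0.621 -0.132  0.191]
290 [59 61 58] [ 0.61  -0.131  0.198] [ 0.615 -0.133  0.195] [ 0.621 -0.13   0.2  ]
298 [54 55 55] [ 0.61  -0.131  0.203] [ 0.615 -0.138  0.193] [ 0.62  -0.131  0.203]
306 [48 49 49] [ 0.61  -0.131  0.208] [ 0.615 -0.141  0.194] [ 0.62  -0.13   0.208]
314 [45 45 45] [ 0.61  -0.131  0.211] [ 0.615 -0.145  0.194] [ 0.62  -0.131  0.212]
322 [41 41 41] [ 0.611 -0.132  0.215] [ 0.615 -0.148  0.194] [ 0.62  -0.127  0.221]
330 [38 38 38] [ 0.611 -0.128  0.222] [ 0.615 -0.152  0.194] [ 0.619 -0.126  0.225]
338 [133 135 128] [ 0.611 -0.132  0.222] [ 0.614 -0.322  0.003] [ 0.619 -0.126  0.228]
[ 0.6154 -0.144 ] 0.05843207240104675 0.12855586156802778
```

View pics/t2.png

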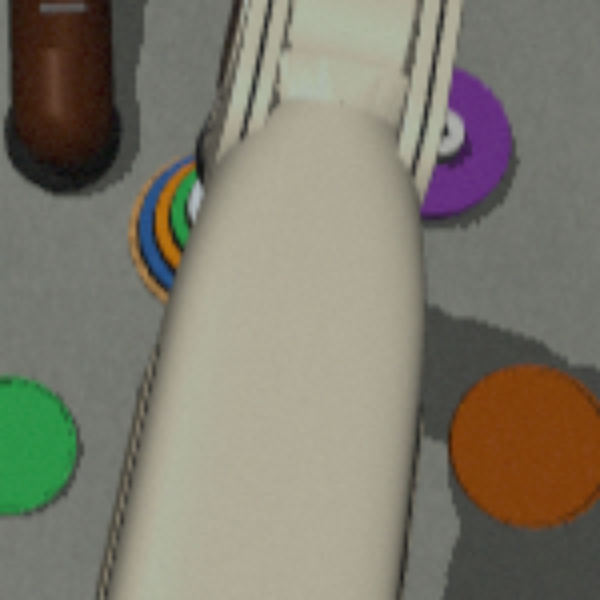

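The pile is untouched. The measured fingertips end at z≈0.160 while the reported TCP is 0.149, so the tips are about 28 mm higher than the stated geometry gives, and they closed just above the hub. I'll open, check the tip height at that opening, then go lower.

Call:
apply_moves:
  steps:
    - [[0,0,0],[0,0,0],0.65]
    - [[0,0,0],[0,0,0],0.65]
    - [[0,0,0],[0,0,0],0.65]
    - [[0,0,0],[0,0,0],0.65]
    - [[0,0,0],[0,0,0],0.65]
    - [[0,0,0],[0,0,0],0.65]
    - [[0,0,0.03],[0,0,0],0.65]
    - [[0,0,0],[0,0,0],0.65]

```text
clock: 5.02
eef_pos: [0.6146, -0.143, 0.1418]
tool_rot: [0.707, 0.707, -0.0, -0.001]
ft_force: [-0.4, -0.4, -0.8]
grip_width: 0.0556
grasp_force: 0.0
```

Run:
```python
from h import *
o=bot.get_obs();C=cal("wrist"); im,d=camera("wrist"); save("w3",im); P=cloud("wrist",d,C); print(o["eef_pos"],o["ft_force"],o["grip_width"])
# dark finger points near the pad strip
m=(im.max(-1)<110)&(np.abs(P[...,1]+.143)<.016)&(P[...,2]>.11)&(P[...,2]<.26)
q=P[m]
for s in(-1,1):
    k=q[((q[:,0]-.615)*s>.015)&((q[:,0]-.615)*s<.05)]
    i=np.argsort(k[:,2])[:200:25]; print(s,len(k),k[i].round(4))
```

```text
[ 0.61457851 -0.1430401   0.14178359] [-0.40339407 -0.37778119 -0.79815123] 0.05559356860260678
-1 6393 [[ 0.5912 -0.1283  0.1102]
 [ 0.5878 -0.1359  0.1226]
 [ 0.5872 -0.1381  0.1274]
 [ 0.5973 -0.1398  0.129 ]
 [ 0.5991 -0.1349  0.1292]
 [ 0.5954 -0.1476  0.1294]
 [ 0.5985 -0.1383  0.1296]
 [ 0.596  -0.1479  0.1299]]
1 7188 [[ 0.6414 -0.1321  0.1104]
 [ 0.642  -0.1337  0.1235]
 [ 0.6347 -0.1517  0.1287]
 [ 0.6332 -0.1398  0.1291]
 [ 0.6315 -0.1391  0.1293]
 [ 0.6337 -0.1396  0.1295]
 [ 0.6342 -0.1383  0.1297]
 [ 0.6343 -0.1436  0.13  ]]
```

View pics/w3.png

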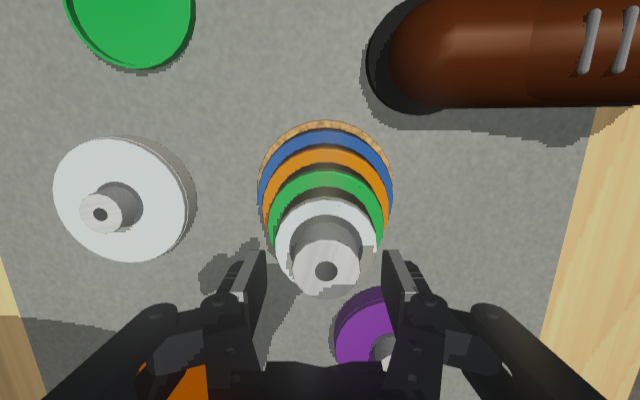

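Run:
```python
from h import *
C=cal("wrist"); im,d=camera("wrist"); P=cloud("wrist",d,C)
for v in range(244,300,6): print(v,P[v,255].round(3),P[v,262].round(3),P[v,325].round(3),P[v,388].round(3),P[v,395].round(3))
```

```text
244 [ 0.546 -0.203  0.002] [ 0.553 -0.204  0.001] [ 0.615 -0.131  0.153] [ 0.678 -0.203  0.002] [ 0.684 -0.203  0.002]
250 [ 0.583 -0.131  0.159] [ 0.586 -0.131  0.159] [ 0.615 -0.134  0.154] [ 0.644 -0.131  0.159] [ 0.647 -0.132  0.157]
256 [ 0.584 -0.131  0.164] [ 0.586 -0.133  0.16 ] [ 0.615 -0.137  0.153] [ 0.643 -0.131  0.164] [ 0.646 -0.132  0.163]
262 [ 0.585 -0.132  0.169] [ 0.586 -0.135  0.162] [ 0.615 -0.14   0.153] [ 0.642 -0.133  0.167] [ 0.645 -0.132  0.169]
268 [ 0.586 -0.131  0.175] [ 0.587 -0.138  0.163] [ 0.615 -0.144  0.153] [ 0.642 -0.135  0.167] [ 0.644 -0.131  0.174]
274 [ 0.587 -0.132  0.178] [ 0.586 -0.141  0.164] [ 0.615 -0.147  0.153] [ 0.642 -0.137  0.169] [ 0.643 -0.132  0.178]
280 [ 0.586 -0.135  0.178] [ 0.586 -0.143  0.164] [ 0.615 -0.15   0.154] [ 0.642 -0.14   0.17 ] [ 0.642 -0.132  0.182]
286 [ 0.586 -0.138  0.178] [ 0.586 -0.146  0.165] [ 0.615 -0.154  0.152] [ 0.642 -0.142  0.171] [ 0.642 -0.135  0.181]
292 [ 0.586 -0.14   0.178] [ 0.586 -0.148  0.166] [ 0.615 -0.157  0.153] [ 0.642 -0.144  0.172] [ 0.642 -0.137  0.183]
298 [ 0.586 -0.142  0.18 ] [ 0.586 -0.151  0.167] [ 0.615 -0.161  0.152] [ 0.642 -0.147  0.172] [ 0.642 -0.139  0.184]
```

Tip height at this opening is about TCP + 16 mm, and both pads straddle the hub laterally (x 0.586 and 0.642, hub 0.615). I'll lower 22 mm, so the pads overlap the hub by about 19 mm, then close.

Call:
apply_moves:
  steps:
    - [[0,0,0.02],[0,0,0],0.65]
    - [[0,0,0.02],[0,0,0],0.65]
    - [[0,0,0.02],[0,0,0],0.65]
    - [[0,0,0.02],[0,0,0],0.65]
    - [[0,0,0.015],[0,0,0],0.65]
    - [[0,0,0.015],[0,0,0],0.65]
    - [[0,0,0],[0,0,0],0.65]
    - [[0,0,0],[0,0,0],0.65]

```text
clock: 5.78
eef_pos: [0.615, -0.1432, 0.1207]
tool_rot: [0.707, 0.707, -0.0, -0.0]
ft_force: [-0.4, 0.1, 0.4]
grip_width: 0.0556
grasp_force: 0.0
```

Call:
apply_moves:
  steps:
    - [[0,0,0],[0,0,0],0]
    - [[0,0,0],[0,0,0],0]
    - [[0,0,0],[0,0,0],0]
    - [[0,0,0],[0,0,0],0]
    - [[0,0,0],[0,0,0],0]
    - [[0,0,0],[0,0,0],0]
    - [[0,0,0],[0,0,0],0]
    - [[0,0,0],[0,0,0],0]

```text
clock: 6.45
eef_pos: [0.6156, -0.1433, 0.1216]
tool_rot: [0.707, 0.707, 0.0, 0.001]
ft_force: [0.7, 0.9, 4.5]
grip_width: 0.0323
grasp_force: 59.7
```

Call:
apply_moves:
  steps:
    - [[0,0,-0.03],[0,0,0],0]
    - [[0,0,-0.04],[0,0,0],0]
    - [[0,0,-0.05],[0,0,0],0]
    - [[0,0,-0.06],[0,0,0],0]
    - [[0,0,-0.06],[0,0,0],0]
    - [[0,0,-0.06],[0,0,0],0]
    - [[0,0,0],[0,0,0],0]
    - [[0,0,0],[0,0,0],0]

```text
clock: 7.12
eef_pos: [0.6158, -0.1434, 0.1822]
tool_rot: [0.707, 0.707, 0.001, 0.001]
ft_force: [0.1, 0.5, -0.8]
grip_width: 0.0322
grasp_force: 59.5
```

```bash
cat > look.py <<'E'
from h import *
import sys
# under=look at held disc underside rel. to tcp via scene; and wheel/pile discs by height
o=bot.get_obs(); e=o["eef_pos"]; C=cal("wrist"); im,d=camera("wrist"); save(sys.argv[1],im); P=cloud("wrist",d,C)
print("tcp",e.round(4),"w",round(o["grip_width"],4),"F",o["ft_force"].round(1))
q=P[(np.hypot(P[...,0]-e[0],P[...,1]-e[1])<.07)&(P[...,2]<e[2]+.03)]
h,b=np.histogram(q[:,2],bins=np.arange(0,.3,.004))
for i in np.where(h>150)[0]:
    k=q[(q[:,2]>b[i]-.002)&(q[:,2]<b[i+1]+.002)]; c,r=cv2.minEnclosingCircle(k[:,:2].astype(np.float32)); print(b[i].round(3),h[i],"z",np.median(k[:,2]).round(4),"c",np.round(c,4),"d",round(2*r,4))
E
python3 look.py w4
```

```text
tcp [ 0.6158 -0.1434  0.1822] w 0.0322 F [ 0.1  0.5 -0.8]
0.0 2132 z 0.0015 c [ 0.6158 -0.1434] d 0.1401
0.008 776 z 0.0089 c [ 0.6154 -0.1425] d 0.1231
0.036 1617 z 0.0389 c [ 0.6153 -0.1443] d 0.1123
0.064 283 z 0.0687 c [ 0.615  -0.1432] d 0.0951
0.068 1555 z 0.0688 c [ 0.6153 -0.1443] d 0.0936
0.096 3070 z 0.0989 c [ 0.6153 -0.1442] d 0.0756
0.1 261 z 0.0991 c [ 0.6154 -0.1442] d 0.0754
0.164 156 z 0.1669 c [ 0.6166 -0.1325] d 0.0533
0.168 198 z 0.1703 c [ 0.6168 -0.1329] d 0.054
0.172 200 z 0.1742 c [ 0.6168 -0.133 ] d 0.0539
0.176 224 z 0.1781 c [ 0.6167 -0.133 ] d 0.054
0.18 341 z 0.183 c [ 0.6151 -0.1387] d 0.0573
0.184 349 z 0.1892 c [ 0.6151 -0.1387] d 0.0573
0.188 2709 z 0.1896 c [ 0.6154 -0.1388] d 0.0562
0.192 317 z 0.1908 c [ 0.6156 -0.136 ] d 0.0561
0.196 452 z 0.1985 c [ 0.6151 -0.1358] d 0.0591
0.2 512 z 0.2021 c [ 0.6154 -0.1361] d 0.0597
0.204 569 z 0.2062 c [ 0.6155 -0.1357] d 0.0595
0.208 651 z 0.2094 c [ 0.6153 -0.1359] d 0.0593
```

View pics/w4.png

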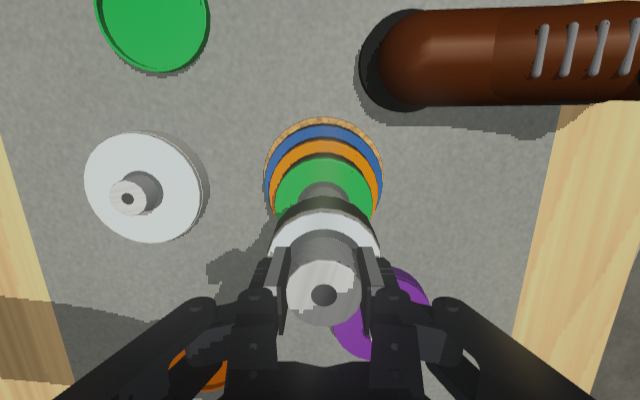

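The white wheel is held level, hub at (323,292), with its underside 22.6 mm below the reported TCP. The green wheel stayed on the pile. I'll carry it to the white tray.

Call:
apply_moves:
  steps:
    - [[0.17,-0.0474,0],[0,0,0],0]
    - [[0.17,-0.0474,0],[0,0,0],0]
    - [[0.17,-0.0474,0],[0,0,0],0]
    - [[0.17,-0.0474,0],[0,0,0],0]
    - [[0.17,-0.0474,0],[0,0,0],0]
    - [[0.17,-0.0474,0],[0,0,0],0]
    - [[0.17,-0.0474,0],[0,0,0],0]
    - [[0.17,-0.0474,0],[0,0,0],0]

```text
clock: 7.83
eef_pos: [0.5377, 0.1301, 0.1799]
tool_rot: [0.707, 0.707, -0.001, -0.001]
ft_force: [-0.3, -0.4, -1.4]
grip_width: 0.0324
grasp_force: 59.6
```

Call:
apply_moves:
  steps:
    - [[0.17,-0.0474,0],[0,0,0],0]
    - [[0.17,-0.0474,0],[0,0,0],0]
    - [[0.17,-0.0474,0],[0,0,0],0]
    - [[0.17,-0.0474,0],[0,0,0],0]
    - [[0.15,-0.0474,0],[0,0,0],0]
    - [[0.1,-0.0474,0],[0,0,0],0]
    - [[0,0,0],[0,0,0],0]
    - [[0,0,0],[0,0,0],0]

```text
clock: 8.5
eef_pos: [0.481, 0.3155, 0.1798]
tool_rot: [0.706, 0.708, -0.001, -0.0]
ft_force: [0.5, -0.4, -0.7]
grip_width: 0.0321
grasp_force: 59.6
```

```bash
cat > tray.py <<'E'
from h import *
import sys
# tray rim = points 9..16 mm high near a guess; fit circle with given outer diameter check
x,y,D=map(float,sys.argv[2:5]); o=bot.get_obs(); e=o["eef_pos"]; C=cal("wrist"); im,d=camera("wrist"); save(sys.argv[1],im); P=cloud("wrist",d,C)
print("tcp",e.round(4),o["grip_width"].round(4),o["ft_force"].round(1))
q=P[(np.hypot(P[...,0]-x,P[...,1]-y)<D/2+.015)&(P[...,2]>.0095)&(P[...,2]<.0145)][:,:2]
A=np.c_[2*q,np.ones(len(q))]; s=np.linalg.lstsq(A,(q**2).sum(1),rcond=None)[0]
print("rim n",len(q),"c",s[:2].round(4),"d",2*np.sqrt(s[2]+s[0]**2+s[1]**2), "spread",np.ptp(q,axis=0))
c=e+[0,0,0]; print("go dx,dy mm",((s[:2]-c[:2])*1e3).round(1))
E
python3 tray.py w5 .483 .332 .077
```

```text
Traceback (most recent call last):
  File "tray.py", line 5, in <module>
    print("tcp",e.round(4),o["grip_width"].round(4),o["ft_force"].round(1))
                           ^^^^^^^^^^^^^^^^^^^^^
AttributeError: 'float' object has no attribute 'round'
```

```bash
sed -i 's/o\["grip_width"\].round(4)/o["grip_width"]/' tray.py; python3 tray.py w5 .483 .332 .077
```

```text
tcp [0.4816 0.3145 0.18  ] 0.032397098722045596 [-0.3 -0.3 -0.2]
rim n 753 c [0.4855 0.3344] d 0.07610474394178893 spread [0.07945735 0.07780189]
go dx,dy mm [ 3.9 19.9]
```

View pics/w5.png

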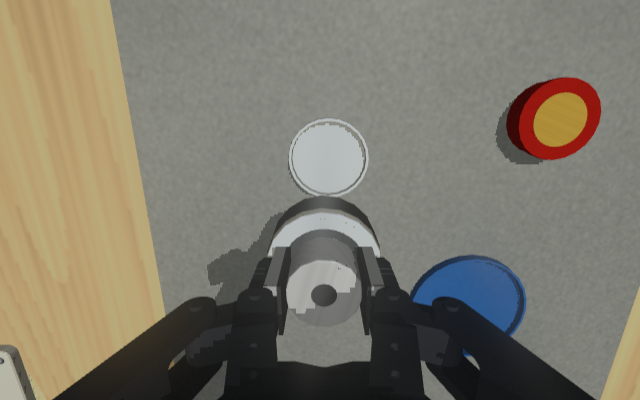

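The empty white tray is fully visible at (328,157). The rim fit gives 76 mm across (the inside is 74), centred at (0.4855, 0.3344). The tin and the blue tray are clear.

Call:
apply_moves:
  steps:
    - [[0.052,0.0105,0],[0,0,0],0]
    - [[0.052,0.0105,0],[0,0,0],0]
    - [[0,0,0.12],[0,0,0],0]
    - [[0,0,0.15],[0,0,0],0]
    - [[0,0,0.15],[0,0,0],0]
    - [[0,0,0.13],[0,0,0],0]
    - [[0,0,0.07],[0,0,0],0]
    - [[0,0,0],[0,0,0],0]

```text
clock: 9.27
eef_pos: [0.4844, 0.3339, 0.0527]
tool_rot: [0.707, 0.707, -0.004, -0.001]
ft_force: [-0.2, 0.2, -1.9]
grip_width: 0.0324
grasp_force: 59.6
```

```bash
python3 tray.py w6 .4855 .3344 .077
```

```text
tcp [0.4844 0.3339 0.0527] 0.03237605016261632 [-0.2  0.2 -1.9]
rim n 1210 c [0.4855 0.3347] d 0.07595071757447618 spread [0.07945047 0.05806673]
go dx,dy mm [1.  0.8]
```

View pics/w6.png

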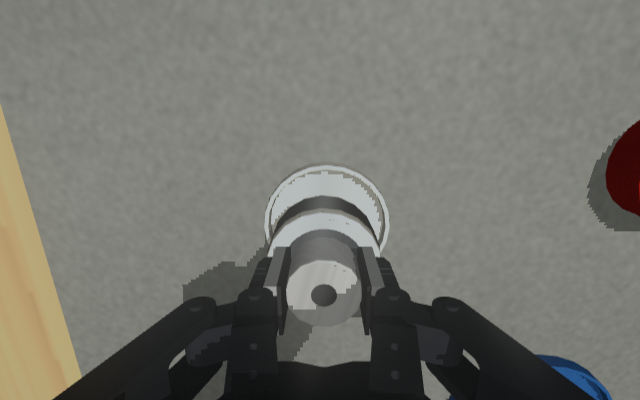

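The white wheel hovers over its tray, centred in the rim around (327,210). I'll correct 1 mm and lower it.

Call:
apply_moves:
  steps:
    - [[0.006,0.006,0],[0,0,0],0]
    - [[0,0,0.03],[0,0,0],0]
    - [[0,0,0.03],[0,0,0],0]
    - [[0,0,0.02],[0,0,0],0]
    - [[0,0,0.02],[0,0,0],0]
    - [[0,0,0.01],[0,0,0],0]
    - [[0,0,0],[0,0,0],0]
    - [[0,0,0],[0,0,0],0]

```text
clock: 9.98
eef_pos: [0.4875, 0.3367, 0.0349]
tool_rot: [0.707, 0.707, -0.0, -0.0]
ft_force: [0.6, -0.3, -0.5]
grip_width: 0.0323
grasp_force: 59.6
```

Call:
apply_moves:
  steps:
    - [[-0.006,-0.008,0],[0,0,0],0]
    - [[0,0,0.01],[0,0,0],0]
    - [[0,0,0.01],[0,0,0],0]
    - [[0,0,0.008],[0,0,0],0]
    - [[0,0,0.006],[0,0,0],0]
    - [[0,0,0.003],[0,0,0],0]
    - [[0,0,0],[0,0,0],0]
    - [[0,0,0],[0,0,0],0]

```text
clock: 10.65
eef_pos: [0.486, 0.3355, 0.0276]
tool_rot: [0.707, 0.707, -0.0, -0.0]
ft_force: [-0.0, -0.5, -0.5]
grip_width: 0.0324
grasp_force: 59.9
```

Call:
apply_moves:
  steps:
    - [[0,0,0.003],[0,0,0],0]
    - [[0,0,0.003],[0,0,0],0]
    - [[0,0,0],[0,0,0],0]
    - [[0,0,0],[0,0,0],0]
    - [[0,0,0],[0,0,0],0]
    - [[0,0,0],[0,0,0],0]
    - [[0,0,0],[0,0,0],0]
    - [[0,0,0],[0,0,0],0]

```text
clock: 11.32
eef_pos: [0.4861, 0.3355, 0.0276]
tool_rot: [0.707, 0.707, 0.0, 0.0]
ft_force: [-1.8, -3.1, 6.9]
grip_width: 0.032
grasp_force: 60.4
```

Contact at 7 N, so it is on the tray floor. Release, then rise.

Call:
apply_moves:
  steps:
    - [[0,0,0],[0,0,0],0.65]
    - [[0,0,0],[0,0,0],0.65]
    - [[0,0,0],[0,0,0],0.65]
    - [[0,0,0],[0,0,0],0.65]
    - [[0,0,0],[0,0,0],0.65]
    - [[0,0,0],[0,0,0],0.65]
    - [[0,0,-0.08],[0,0,0],0.65]
    - [[0,0,-0.15],[0,0,0],0.65]

```text
clock: 11.98
eef_pos: [0.4832, 0.3336, 0.0687]
tool_rot: [0.707, 0.707, -0.004, -0.001]
ft_force: [0.2, -0.7, -0.2]
grip_width: 0.0555
grasp_force: 0.0
```

Call:
apply_moves:
  steps:
    - [[0,0,-0.15],[0,0,0],0.65]
    - [[0,0,-0.15],[0,0,0],0.65]
    - [[0,0,-0.15],[0,0,0],0.65]
    - [[0,0,0],[0,0,0],0.65]
    - [[-0.17,0.046,0],[0,0,0],0.65]
    - [[-0.17,0.046,0],[0,0,0],0.65]
    - [[-0.17,0.046,0],[0,0,0],0.65]
    - [[-0.17,0.046,0],[0,0,0],0.65]

```text
clock: 12.65
eef_pos: [0.523, 0.1985, 0.1623]
tool_rot: [0.707, 0.708, 0.0, 0.0]
ft_force: [1.1, -0.1, 0.5]
grip_width: 0.0552
grasp_force: 0.0
```

```bash
cat > top.py <<'E'
from h import *
import sys
# wheel in tray check from the top camera: disc-top and hub-top circles at expected heights
x,y,D=map(float,sys.argv[1:4]); im,d=camera("top"); P=cloud("top",d); print(bot.get_obs()["eef_pos"].round(4))
for z in (.034,.058):
    q=P[(np.hypot(P[...,0]-x,P[...,1]-y)<D/2+.02)&(abs(P[...,2]-z)<.006)]
    if len(q)<6: print(z,"few"); continue
    c,r=cv2.minEnclosingCircle(q[:,:2].astype(np.float32)); print(z,len(q),"z",q[:,2].mean().round(4),q[:,2].std().round(4),"c",np.round(c,4),"d",round(2*r,4))
E
python3 top.py .4855 .3344 .058
```

```text
[0.5246 0.1919 0.1623]
0.034 few
0.058 few
```

Run:
```python
from h import *
im,d=camera("top"); P=cloud("top",d); s=im[200:300,160:300]; save("t3",cv2.resize(s,None,fx=4,fy=4))
print(P[250:260:3,210:228:3].round(3).reshape(-1,3))
```

```text
[[0.451 0.19  0.639]
 [0.451 0.186 0.638]
 [0.451 0.18  0.641]
 [0.451 0.176 0.641]
 [0.451 0.17  0.644]
 [0.451 0.166 0.644]
 [0.447 0.19  0.638]
 [0.446 0.185 0.642]
 [0.447 0.18  0.64 ]
 [0.446 0.175 0.643]
 [0.446 0.17  0.644]
 [0.446 0.165 0.646]
 [0.442 0.189 0.642]
 [0.442 0.184 0.642]
 [0.442 0.179 0.645]
 [0.442 0.174 0.645]
 [0.442 0.169 0.646]
 [0.442 0.165 0.645]
 [0.437 0.188 0.643]
 [0.437 0.183 0.647]
 [0.437 0.178 0.646]
 [0.437 0.174 0.646]
 [0.437 0.169 0.647]
 [0.437 0.164 0.647]]
```

View pics/t3.png

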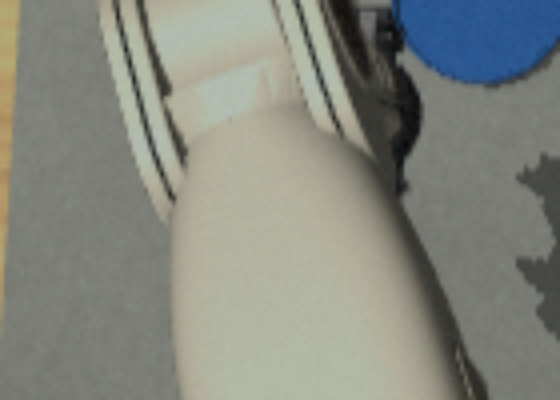

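The arm covers the tray in that view, so I'll check from the top later. On to the pile for the green wheel.

Call:
apply_moves:
  steps:
    - [[-0.152,0.0414,0],[0,0,0],0.65]
    - [[-0.152,0.0414,0],[0,0,0],0.65]
    - [[-0.152,0.0414,0],[0,0,0],0.65]
    - [[-0.152,0.0414,0],[0,0,0],0.65]
    - [[-0.152,0.0414,0],[0,0,0],0.65]
    - [[-0.152,0.0414,0],[0,0,0],0.65]
    - [[-0.152,0.0414,0],[0,0,0],0.65]
    - [[-0.152,0.0414,0],[0,0,0],0.65]

```text
clock: 13.42
eef_pos: [0.5896, -0.0444, 0.1622]
tool_rot: [0.707, 0.707, 0.0, -0.0]
ft_force: [-0.2, 0.9, 1.0]
grip_width: 0.0554
grasp_force: 0.0
```

Call:
apply_moves:
  steps:
    - [[-0.152,0.0414,0],[0,0,0],0.65]
    - [[-0.152,0.0414,0],[0,0,0],0.65]
    - [[-0.152,0.0414,0],[0,0,0],0.65]
    - [[0,0,0],[0,0,0],0.65]
    - [[0,0,0],[0,0,0],0.65]
    - [[0,0,0],[0,0,0],0.65]
    - [[0,0,0],[0,0,0],0.65]
    - [[0,0,0],[0,0,0],0.65]

```text
clock: 14.08
eef_pos: [0.614, -0.1332, 0.1624]
tool_rot: [0.706, 0.708, 0.0, -0.0]
ft_force: [0.5, 1.5, -0.1]
grip_width: 0.0556
grasp_force: 0.0
```

```bash
python3 look.py w7; python3 top.py .4855 .3344 .058
```

```text
tcp [ 0.614  -0.1332  0.1624] w 0.0556 F [ 0.5  1.5 -0.1]
0.0 3691 z 0.0016 c [ 0.614  -0.1333] d 0.1401
0.004 174 z 0.004 c [ 0.6139 -0.1331] d 0.1401
0.008 867 z 0.0088 c [ 0.6155 -0.1441] d 0.1238
0.036 1804 z 0.0389 c [ 0.6151 -0.1436] d 0.1116
0.06 160 z 0.0627 c [ 0.6146 -0.1364] d 0.0932
0.064 304 z 0.0687 c [ 0.6151 -0.1438] d 0.0944
0.068 1777 z 0.0689 c [ 0.6151 -0.1444] d 0.094
0.092 199 z 0.0973 c [ 0.6153 -0.1442] d 0.0766
0.096 5302 z 0.099 c [ 0.6151 -0.1445] d 0.0763
0.1 408 z 0.0991 c [ 0.6153 -0.1445] d 0.0755
0.12 1837 z 0.123 c [ 0.615  -0.1445] d 0.0344
0.176 200 z 0.1793 c [ 0.6138 -0.1257] d 0.08
0.18 332 z 0.1826 c [ 0.6137 -0.1261] d 0.0831
0.184 413 z 0.1861 c [ 0.6137 -0.1261] d 0.0831
0.188 439 z 0.1895 c [ 0.6136 -0.1262] d 0.0831
[ 0.6141 -0.1335  0.1626]
0.034 192 z 0.0342 0.0024 c [0.4853 0.3325] d 0.0589
0.058 118 z 0.058 0.0026 c [0.4847 0.3326] d 0.0346
```

The white wheel sits at disc top 34 mm and hub top 58 mm, which is what seated and flat should give. The pile is still centred at (0.615, -0.1445).

Call:
apply_moves:
  steps:
    - [[-0.055,0.006,0],[0,0,0],0.65]
    - [[0,0,0.06],[0,0,0],0.65]
    - [[0,0,0.06],[0,0,0],0.65]
    - [[0,0,0.06],[0,0,0],0.65]
    - [[0,0,0.06],[0,0,0],0.65]
    - [[0,0,0.06],[0,0,0],0.65]
    - [[0,0,0.04],[0,0,0],0.65]
    - [[0,0,0],[0,0,0],0.65]

```text
clock: 14.85
eef_pos: [0.614, -0.1458, 0.0923]
tool_rot: [0.707, 0.707, -0.001, -0.002]
ft_force: [-1.6, 0.6, -1.1]
grip_width: 0.0553
grasp_force: 0.0
```

Call:
apply_moves:
  steps:
    - [[0,0,0],[0,0,0],0.6]
    - [[0,0,0],[0,0,0],0]
    - [[0,0,0],[0,0,0],0]
    - [[0,0,0],[0,0,0],0]
    - [[0,0,0],[0,0,0],0]
    - [[0,0,0],[0,0,0],0]
    - [[0,0,0],[0,0,0],0]
    - [[0,0,0],[0,0,0],0]

```text
clock: 15.52
eef_pos: [0.6162, -0.1461, 0.0958]
tool_rot: [0.707, 0.707, 0.001, 0.001]
ft_force: [0.2, 0.2, 5.6]
grip_width: 0.0322
grasp_force: 60.3
```

Call:
apply_moves:
  steps:
    - [[0,0,-0.03],[0,0,0],0]
    - [[0,0,-0.04],[0,0,0],0]
    - [[0,0,-0.05],[0,0,0],0]
    - [[0,0,-0.06],[0,0,0],0]
    - [[0,0,-0.06],[0,0,0],0]
    - [[0,0,-0.06],[0,0,0],0]
    - [[0,0,-0.06],[0,0,0],0]
    - [[0,0,0],[0,0,0],0]

```text
clock: 16.18
eef_pos: [0.6169, -0.1461, 0.17]
tool_rot: [0.707, 0.707, 0.001, 0.002]
ft_force: [1.4, -0.8, -1.3]
grip_width: 0.0317
grasp_force: 59.7
```

```bash
python3 look.py w8; python3 tray.py w8 .4614 .0048 .095
```

```text
tcp [ 0.6169 -0.1461  0.17  ] w 0.0317 F [ 1.4 -0.8 -1.3]
0.0 1871 z 0.0016 c [ 0.6169 -0.1462] d 0.1401
0.008 807 z 0.0088 c [ 0.6156 -0.1412] d 0.1226
0.036 1714 z 0.0388 c [ 0.6153 -0.1438] d 0.1118
0.064 429 z 0.0688 c [ 0.6151 -0.142 ] d 0.0938
0.068 3188 z 0.0689 c [ 0.6151 -0.1428] d 0.0936
0.152 177 z 0.1542 c [ 0.6162 -0.1227] d 0.063
0.156 188 z 0.1581 c [ 0.6162 -0.1227] d 0.063
0.16 192 z 0.1622 c [ 0.6144 -0.126 ] d 0.0667
0.164 373 z 0.1669 c [ 0.6163 -0.1329] d 0.073
0.168 519 z 0.173 c [ 0.6166 -0.1444] d 0.0767
0.172 7131 z 0.1732 c [ 0.6168 -0.1446] d 0.0762
0.176 193 z 0.1745 c [ 0.6167 -0.1438] d 0.0734
0.18 318 z 0.1829 c [ 0.6164 -0.139 ] d 0.0558
0.184 418 z 0.1865 c [ 0.6164 -0.1386] d 0.0589
0.188 518 z 0.1902 c [ 0.6163 -0.1386] d 0.0593
0.192 669 z 0.197 c [ 0.6163 -0.1386] d 0.0593
0.196 4230 z 0.1972 c [ 0.6165 -0.1389] d 0.0595
tcp [ 0.6165 -0.146   0.1685] 0.03159680394857847 [-0.3  0.2 -1.8]
rim n 867 c [0.4645 0.0061] d 0.09440960305535656 spread [0.09857611 0.05200457]
go dx,dy mm [-151.9  152.1]
```

The green wheel is held level: underside TCP − 26.5 mm, wheel centre 1.4 mm in +y of the TCP. The orange wheel stayed put.

Call:
apply_moves:
  steps:
    - [[0.125,-0.126,0],[0,0,0],0]
    - [[0.125,-0.126,0],[0,0,0],0]
    - [[0.125,-0.126,0],[0,0,0],0]
    - [[0.125,-0.126,0],[0,0,0],0]
    - [[0.125,-0.126,0],[0,0,0],0]
    - [[0.125,-0.126,0],[0,0,0],0]
    - [[0,0,0.06],[0,0,0],0]
    - [[0,0,0],[0,0,0],0]

```text
clock: 16.95
eef_pos: [0.461, 0.0053, 0.1525]
tool_rot: [0.706, 0.708, -0.002, -0.001]
ft_force: [0.3, -0.5, -1.8]
grip_width: 0.0318
grasp_force: 60.0
```

```bash
python3 tray.py w9 .464 .006 .095
```

```text
tcp [0.461  0.0053 0.1525] 0.031800897146933724 [ 0.3 -0.5 -1.8]
rim n 632 c [0.4637 0.0067] d 0.09406556810226213 spread [0.0969503  0.06071523]
go dx,dy mm [2.7 1.4]
```

Call:
apply_moves:
  steps:
    - [[0,0.008,0.1],[0,0,0],0]
    - [[0,0,0.12],[0,0,0],0]
    - [[0,0,0.12],[0,0,0],0]
    - [[0,0,0.11],[0,0,0],0]
    - [[0,0,0.07],[0,0,0],0]
    - [[0,0,0.03],[0,0,0],0]
    - [[0,0,0],[0,0,0],0]
    - [[0,0,0],[0,0,0],0]

```text
clock: 17.67
eef_pos: [0.4664, 0.0037, 0.0446]
tool_rot: [0.707, 0.707, 0.0, 0.0]
ft_force: [0.9, -0.1, -1.0]
grip_width: 0.0319
grasp_force: 60.0
```

```bash
python3 tray.py w9 .464 .006 .095; python3 look.py w9 | grep -v " [12]... z" | tail -8
```

```text
tcp [0.4664 0.0037 0.0446] 0.03193904339054073 [ 0.9 -0.1 -1. ]
rim n 1567 c [0.4637 0.0068] d 0.09392089404097559 spread [0.09700247 0.06941855]
go dx,dy mm [-2.7  3.1]
0.036 201 z 0.0385 c [0.465  0.0186] d 0.0714
0.04 384 z 0.0424 c [0.4661 0.0116] d 0.0745
0.048 5597 z 0.0484 c [0.4664 0.0053] d 0.076
0.052 206 z 0.0544 c [0.4645 0.0094] d 0.0661
0.056 326 z 0.0587 c [0.4667 0.0111] d 0.0574
0.06 459 z 0.0624 c [0.4664 0.0114] d 0.0593
0.064 509 z 0.0663 c [0.4664 0.0114] d 0.0593
0.072 3343 z 0.0724 c [0.4664 0.0113] d 0.0594
```

Call:
apply_moves:
  steps:
    - [[0.0075,-0.0135,0],[0,0,0],0]
    - [[0,0,0.02],[0,0,0],0]
    - [[0,0,0.02],[0,0,0],0]
    - [[0,0,0.012],[0,0,0],0]
    - [[0,0,0.008],[0,0,0],0]
    - [[0,0,0.005],[0,0,0],0]
    - [[0,0,0],[0,0,0],0]
    - [[0,0,0],[0,0,0],0]

```text
clock: 18.43
eef_pos: [0.4626, 0.0057, 0.0317]
tool_rot: [0.707, 0.707, -0.0, -0.0]
ft_force: [-3.6, 0.9, 4.5]
grip_width: 0.0317
grasp_force: 60.6
```

Call:
apply_moves:
  steps:
    - [[0,0,0.003],[0,0,0],0]
    - [[0,0,0.003],[0,0,0],0]
    - [[0,0,0.002],[0,0,0],0]
    - [[0,0,0.002],[0,0,0],0]
    - [[0,0,0],[0,0,0],0]
    - [[0,0,0],[0,0,0],0]
    - [[0,0,0],[0,0,0],0]
    - [[0,0,0],[0,0,0],0]

```text
clock: 19.1
eef_pos: [0.4627, 0.0057, 0.0316]
tool_rot: [0.707, 0.707, 0.0, 0.0]
ft_force: [-8.4, 0.9, 21.5]
grip_width: 0.0318
grasp_force: 62.3
```

Seated (contact, z stopped at 31.6 mm). Release, rise and go back to the pile.

Call:
apply_moves:
  steps:
    - [[0,0,-0.008],[0,0,0],0.65]
    - [[0,0,0],[0,0,0],0.65]
    - [[0,0,0],[0,0,0],0.65]
    - [[0,0,0],[0,0,0],0.65]
    - [[0,0,0],[0,0,0],0.65]
    - [[0,0,0],[0,0,0],0.65]
    - [[0,0,-0.08],[0,0,0],0.65]
    - [[0,0,-0.15],[0,0,0],0.65]

```text
clock: 19.77
eef_pos: [0.4596, 0.0056, 0.0742]
tool_rot: [0.707, 0.707, -0.003, -0.003]
ft_force: [-0.1, 0.3, -0.3]
grip_width: 0.0555
grasp_force: 0.0
```

Call:
apply_moves:
  steps:
    - [[0,0,-0.15],[0,0,0],0.65]
    - [[0,0,-0.15],[0,0,0],0.65]
    - [[-0.125,0.127,0],[0,0,0],0.65]
    - [[-0.125,0.127,0],[0,0,0],0.65]
    - [[-0.125,0.127,0],[0,0,0],0.65]
    - [[-0.125,0.127,0],[0,0,0],0.65]
    - [[-0.125,0.127,0],[0,0,0],0.65]
    - [[-0.125,0.127,0],[0,0,0],0.65]

```text
clock: 20.43
eef_pos: [0.6163, -0.1456, 0.1365]
tool_rot: [0.707, 0.707, -0.0, -0.0]
ft_force: [1.3, 0.9, 0.8]
grip_width: 0.0554
grasp_force: 0.0
```

Call:
apply_moves:
  steps:
    - [[0,0,0],[0,0,0],0.65]
    - [[0,0,0],[0,0,0],0.65]
    - [[0,0,0],[0,0,0],0.65]
    - [[0,0,0],[0,0,0],0.65]
    - [[0,0,0],[0,0,0],0.65]
    - [[0,0,0],[0,0,0],0.65]
    - [[0,0,0],[0,0,0],0.65]
    - [[0,0,0],[0,0,0],0.65]

```text
clock: 21.1
eef_pos: [0.6153, -0.1438, 0.1376]
tool_rot: [0.707, 0.707, 0.0, 0.0]
ft_force: [-0.1, -0.2, -0.7]
grip_width: 0.0555
grasp_force: 0.0
```

```bash
python3 look.py w10; python3 top.py .4637 .0067 .076
```

```text
tcp [ 0.6153 -0.1438  0.1376] w 0.0555 F [-0.1 -0.2 -0.7]
0.0 2627 z 0.0016 c [ 0.6153 -0.1438] d 0.1402
0.004 168 z 0.008 c [ 0.6152 -0.1437] d 0.14
0.008 996 z 0.0089 c [ 0.6157 -0.1389] d 0.1225
0.036 2092 z 0.0388 c [ 0.6152 -0.1433] d 0.112
0.06 174 z 0.0628 c [ 0.6148 -0.1357] d 0.093
0.064 818 z 0.0689 c [ 0.6151 -0.1444] d 0.0947
0.068 9289 z 0.069 c [ 0.6151 -0.1447] d 0.0941
0.088 204 z 0.0929 c [ 0.6153 -0.1443] d 0.0344
0.092 1773 z 0.0929 c [ 0.6153 -0.1443] d 0.0344
0.152 236 z 0.1551 c [ 0.6149 -0.1368] d 0.0818
0.156 362 z 0.1583 c [ 0.6148 -0.1366] d 0.083
0.16 405 z 0.1623 c [ 0.6149 -0.1365] d 0.0832
0.164 383 z 0.1649 c [ 0.6149 -0.1365] d 0.0832
[ 0.6154 -0.144   0.1374]
0.034 445 z 0.0344 0.0024 c [0.4619 0.0059] d 0.0767
0.058 114 z 0.0586 0.0022 c [0.4618 0.0058] d 0.0337
```

Green is seated and flat too. Now the orange wheel.

Call:
apply_moves:
  steps:
    - [[0,0,0.06],[0,0,0],0.65]
    - [[0,0,0.06],[0,0,0],0.65]
    - [[0,0,0.06],[0,0,0],0.65]
    - [[0,0,0.06],[0,0,0],0.65]
    - [[0,0,0.06],[0,0,0],0.65]
    - [[0,0,0.05],[0,0,0],0.65]
    - [[0,0,0.03],[0,0,0],0.65]
    - [[0,0,0],[0,0,0],0.65]

```text
clock: 21.87
eef_pos: [0.6142, -0.144, 0.0593]
tool_rot: [0.707, 0.707, -0.001, -0.001]
ft_force: [-0.1, 0.8, 0.1]
grip_width: 0.0554
grasp_force: 0.0
```

Call:
apply_moves:
  steps:
    - [[0,0,0],[0,0,0],0.6]
    - [[0,0,0],[0,0,0],0]
    - [[0,0,0],[0,0,0],0]
    - [[0,0,0],[0,0,0],0]
    - [[0,0,0],[0,0,0],0]
    - [[0,0,0],[0,0,0],0]
    - [[0,0,0],[0,0,0],0]
    - [[0,0,0],[0,0,0],0]

```text
clock: 22.53
eef_pos: [0.6163, -0.1445, 0.0623]
tool_rot: [0.707, 0.707, 0.001, 0.001]
ft_force: [1.2, 0.5, 6.4]
grip_width: 0.0322
grasp_force: 60.5
```

Call:
apply_moves:
  steps:
    - [[0,0,-0.03],[0,0,0],0]
    - [[0,0,-0.04],[0,0,0],0]
    - [[0,0,-0.05],[0,0,0],0]
    - [[0,0,-0.06],[0,0,0],0]
    - [[0,0,-0.06],[0,0,0],0]
    - [[0,0,-0.06],[0,0,0],0]
    - [[0,0,-0.06],[0,0,0],0]
    - [[0,0,0],[0,0,0],0]

```text
clock: 23.2
eef_pos: [0.6171, -0.1447, 0.1365]
tool_rot: [0.707, 0.707, 0.001, 0.002]
ft_force: [1.3, -0.1, -1.3]
grip_width: 0.0323
grasp_force: 59.9
```

```bash
python3 look.py w11
```

```text
tcp [ 0.6171 -0.1447  0.1365] w 0.0323 F [ 1.3 -0.1 -1.3]
0.0 2315 z 0.0016 c [ 0.6171 -0.1447] d 0.1401
0.004 191 z 0.0082 c [ 0.6171 -0.1444] d 0.14
0.008 970 z 0.0088 c [ 0.6159 -0.1382] d 0.1227
0.036 3604 z 0.0389 c [ 0.6152 -0.138 ] d 0.1093
0.04 198 z 0.039 c [ 0.615  -0.1365] d 0.1091
0.12 164 z 0.1223 c [ 0.6157 -0.1162] d 0.0755
0.124 168 z 0.1261 c [ 0.616  -0.1165] d 0.076
0.128 203 z 0.1302 c [ 0.6158 -0.1168] d 0.0764
0.132 215 z 0.1359 c [ 0.616  -0.1267] d 0.0874
0.136 436 z 0.1406 c [ 0.6167 -0.1447] d 0.0948
0.14 13007 z 0.1431 c [ 0.617  -0.1449] d 0.0947
0.144 1359 z 0.1432 c [ 0.6166 -0.1449] d 0.0941
0.148 370 z 0.1507 c [ 0.6169 -0.1369] d 0.0572
0.152 467 z 0.1544 c [ 0.6164 -0.1373] d 0.0596
0.156 539 z 0.1582 c [ 0.6164 -0.1373] d 0.0596
0.16 577 z 0.1625 c [ 0.6166 -0.1371] d 0.0594
0.164 862 z 0.1656 c [ 0.6164 -0.1371] d 0.0595
```

Orange is held level with the blue wheel still in place. Carry it to the orange tray.

Call:
apply_moves:
  steps:
    - [[-0.139,-0.097,0],[0,0,0],0]
    - [[-0.139,-0.097,0],[0,0,0],0]
    - [[-0.139,-0.097,0],[0,0,0],0]
    - [[-0.139,-0.097,0],[0,0,0],0]
    - [[-0.139,-0.097,0],[0,0,0],0]
    - [[-0.139,-0.097,0],[0,0,0],0]
    - [[-0.139,-0.097,0],[0,0,0],0]
    - [[-0.1,-0.08,0],[0,0,0],0]

```text
clock: 23.92
eef_pos: [0.4615, -0.3608, 0.1321]
tool_rot: [0.708, 0.707, -0.001, -0.001]
ft_force: [0.7, -0.6, -2.0]
grip_width: 0.032
grasp_force: 60.1
```

Call:
apply_moves:
  steps:
    - [[0,0,0],[0,0,0],0]
    - [[0,0,0],[0,0,0],0]
    - [[0,0,0],[0,0,0],0]
    - [[0,0,0],[0,0,0],0]
    - [[0,0,0],[0,0,0],0]
    - [[0,0,0],[0,0,0],0]
    - [[0,0,0],[0,0,0],0]
    - [[0,0,0],[0,0,0],0]

```text
clock: 24.58
eef_pos: [0.4641, -0.3585, 0.133]
tool_rot: [0.707, 0.708, -0.0, 0.0]
ft_force: [-0.6, 1.0, -1.2]
grip_width: 0.0324
grasp_force: 60.2
```

```bash
python3 tray.py w12 .460 -.367 .113;  python3 look.py w12 | grep 0.14
```

```text
tcp [ 0.4641 -0.3585  0.133 ] 0.032428210694232636 [-0.6  1.  -1.2]
rim n 647 c [ 0.4602 -0.3666] d 0.11181702199131625 spread [0.11129742 0.04958251]
go dx,dy mm [-4.  -8.1]
0.0 4855 z 0.0019 c [ 0.464  -0.3585] d 0.1402
0.14 4743 z 0.1397 c [ 0.4639 -0.3587] d 0.0942
0.144 341 z 0.1468 c [ 0.4636 -0.3508] d 0.0569
0.148 465 z 0.1505 c [ 0.4636 -0.3511] d 0.059
```

Call:
apply_moves:
  steps:
    - [[-0.04,-0.019,0],[0,0,0],0]
    - [[0,0,0.1],[0,0,0],0]
    - [[0,0,0.12],[0,0,0],0]
    - [[0,0,0.11],[0,0,0],0]
    - [[0,0,0.08],[0,0,0],0]
    - [[0,0,0.05],[0,0,0],0]
    - [[0,0,0],[0,0,0],0]
    - [[0,0,0],[0,0,0],0]

```text
clock: 25.35
eef_pos: [0.4597, -0.3672, 0.0409]
tool_rot: [0.707, 0.707, -0.0, -0.0]
ft_force: [0.1, -0.1, -2.4]
grip_width: 0.0321
grasp_force: 60.2
```

```bash
python3 tray.py w13 .460 -.367 .113; python3 look.py w13 | grep -v F | sort -k2 -n | tail -4
```

```text
tcp [ 0.4597 -0.3672  0.0409] 0.03213397901875575 [ 0.1 -0.1 -2.4]
rim n 1794 c [ 0.4601 -0.3666] d 0.11176168544046629 spread [0.11584852 0.07086808]
go dx,dy mm [0.5 0.6]
0.044 2797 z 0.0485 c [ 0.4598 -0.3679] d 0.095
0.004 3446 z 0.0046 c [ 0.4603 -0.3677] d 0.1401
0.0 7459 z 0.002 c [ 0.4604 -0.3677] d 0.1401
0.048 11552 z 0.0486 c [ 0.4599 -0.3681] d 0.0945
```

Centred within 1.5 mm, with about 14 mm to go.

Call:
apply_moves:
  steps:
    - [[0.005,0,0.02],[0,0,0],0]
    - [[0,0,0.018],[0,0,0],0]
    - [[0,0,0.012],[0,0,0],0]
    - [[0,0,0.008],[0,0,0],0]
    - [[0,0,0.005],[0,0,0],0]
    - [[0,0,0.003],[0,0,0],0]
    - [[0,0,0],[0,0,0],0]
    - [[0,0,0],[0,0,0],0]

```text
clock: 26.12
eef_pos: [0.4597, -0.3658, 0.0283]
tool_rot: [0.707, 0.707, 0.0, -0.0]
ft_force: [-2.2, 2.2, 3.4]
grip_width: 0.0325
grasp_force: 60.7
```

Call:
apply_moves:
  steps:
    - [[0,0,0.002],[0,0,0],0]
    - [[0,0,0],[0,0,0],0]
    - [[0,0,0],[0,0,0],0.65]
    - [[0,0,0],[0,0,0],0.65]
    - [[0,0,0],[0,0,0],0.65]
    - [[0,0,0],[0,0,0],0.65]
    - [[0,0,0],[0,0,0],0.65]
    - [[0,0,0],[0,0,0],0.65]

```text
clock: 26.78
eef_pos: [0.46, -0.366, 0.0273]
tool_rot: [0.707, 0.707, -0.0, 0.0]
ft_force: [0.6, 0.1, 0.2]
grip_width: 0.0558
grasp_force: 0.0
```

Call:
apply_moves:
  steps:
    - [[0,0,-0.08],[0,0,0],0.65]
    - [[0,0,-0.15],[0,0,0],0.65]
    - [[0,0,-0.15],[0,0,0],0.65]
    - [[0,0,-0.12],[0,0,0],0.65]
    - [[0.139,0.097,0],[0,0,0],0.65]
    - [[0.139,0.097,0],[0,0,0],0.65]
    - [[0.139,0.097,0],[0,0,0],0.65]
    - [[0.139,0.097,0],[0,0,0],0.65]

```text
clock: 27.45
eef_pos: [0.5381, -0.2539, 0.1278]
tool_rot: [0.707, 0.707, 0.0, 0.0]
ft_force: [0.4, 0.3, 0.5]
grip_width: 0.0554
grasp_force: 0.0
```

Call:
apply_moves:
  steps:
    - [[0.139,0.097,0],[0,0,0],0.65]
    - [[0.139,0.097,0],[0,0,0],0.65]
    - [[0.139,0.097,0],[0,0,0],0.65]
    - [[0.137,0.097,0],[0,0,0],0.65]
    - [[0,0,0],[0,0,0],0.65]
    - [[0,0,0],[0,0,0],0.65]
    - [[0,0,0],[0,0,0],0.65]
    - [[0,0,0],[0,0,0],0.65]

```text
clock: 28.12
eef_pos: [0.6143, -0.1449, 0.1272]
tool_rot: [0.707, 0.707, -0.0, -0.0]
ft_force: [-0.2, -0.4, 0.3]
grip_width: 0.0554
grasp_force: 0.0
```

```bash
python3 look.py w14; python3 top.py .460 -.367 .094
```

```text
tcp [ 0.6143 -0.1449  0.1272] w 0.0554 F [-0.2 -0.4  0.3]
0.0 2593 z 0.0015 c [ 0.6143 -0.1448] d 0.1401
0.004 187 z 0.0082 c [ 0.6144 -0.1448] d 0.1401
0.008 1051 z 0.0088 c [ 0.6156 -0.1374] d 0.122
0.036 12482 z 0.039 c [ 0.6153 -0.1444] d 0.1123
0.04 841 z 0.039 c [ 0.6153 -0.1446] d 0.1114
0.06 1559 z 0.0629 c [ 0.6155 -0.1444] d 0.0342
0.14 164 z 0.1436 c [ 0.6137 -0.1376] d 0.0796
0.144 330 z 0.1468 c [ 0.6139 -0.1374] d 0.0818
0.148 393 z 0.1503 c [ 0.6141 -0.1374] d 0.0829
0.152 419 z 0.1538 c [ 0.6139 -0.1376] d 0.0832
[ 0.6143 -0.1452  0.1274]
0.034 738 z 0.0345 0.0025 c [ 0.4585 -0.367 ] d 0.0959
0.058 121 z 0.0585 0.003 c [ 0.4599 -0.3668] d 0.035
```

Orange is seated. Now the blue wheel.

Call:
apply_moves:
  steps:
    - [[0.002,0.005,0.07],[0,0,0],0.65]
    - [[0,0,0.08],[0,0,0],0.65]
    - [[0,0,0.08],[0,0,0],0.65]
    - [[0,0,0.08],[0,0,0],0.65]
    - [[0,0,0.07],[0,0,0],0.65]
    - [[0,0,0.06],[0,0,0],0.65]
    - [[0,0,0.04],[0,0,0],0.65]
    - [[0,0,0],[0,0,0],0.65]

```text
clock: 28.88
eef_pos: [0.6141, -0.1441, 0.0294]
tool_rot: [0.708, 0.707, -0.001, -0.002]
ft_force: [0.2, 0.1, -0.2]
grip_width: 0.055
grasp_force: 0.0
```

Call:
apply_moves:
  steps:
    - [[0,0,0],[0,0,0],0.6]
    - [[0,0,0],[0,0,0],0]
    - [[0,0,0],[0,0,0],0]
    - [[0,0,0],[0,0,0],0]
    - [[0,0,0],[0,0,0],0]
    - [[0,0,0],[0,0,0],0]
    - [[0,0,0],[0,0,0],0]
    - [[0,0,0],[0,0,0],0]

```text
clock: 29.55
eef_pos: [0.6169, -0.144, 0.0329]
tool_rot: [0.707, 0.707, 0.0, 0.001]
ft_force: [-0.4, -0.5, 6.0]
grip_width: 0.0321
grasp_force: 60.4
```

Call:
apply_moves:
  steps:
    - [[0,0,-0.04],[0,0,0],0]
    - [[0,0,-0.06],[0,0,0],0]
    - [[0,0,-0.1],[0,0,0],0]
    - [[0,0,-0.12],[0,0,0],0]
    - [[0,0,-0.13],[0,0,0],0]
    - [[0,0,-0.13],[0,0,0],0]
    - [[0,0,-0.1],[0,0,0],0]
    - [[0,0,0],[0,0,0],0]

```text
clock: 30.22
eef_pos: [0.6186, -0.1438, 0.1725]
tool_rot: [0.707, 0.707, 0.002, 0.003]
ft_force: [1.6, -1.2, -2.0]
grip_width: 0.0321
grasp_force: 60.2
```

```bash
python3 look.py w15|sort -k2 -n|tail -4
python3 - <<'E'
from h import *
z=np.load("top0.npz");P=cloud("top",z["d"]);q=P[95:205,325:362].reshape(-1,3);q=q[(q[:,2]>.02)&(q[:,2]<.2)];print("shoe",q.min(0),q.max(0))
E
```

```text
0.0 1648 z 0.0015 c [ 0.6185 -0.1344] d 0.1388
0.2 2251 z 0.202 c [ 0.618  -0.1369] d 0.0598
0.008 2312 z 0.0089 c [ 0.6139 -0.1251] d 0.1167
0.176 22512 z 0.1785 c [ 0.6186 -0.1446] d 0.1133
shoe [ 0.64789762 -0.07684158  0.02002076] [0.88573894 0.00535354 0.11557606]
```

Blue is held level. To avoid carrying it over the shoe (x > 0.648), I'll swing round by smaller x.

Call:
apply_moves:
  steps:
    - [[0.06,-0.12,0],[0,0,0],0]
    - [[0.1,-0.12,0],[0,0,0],0]
    - [[0.14,0,0],[0,0,0],0]
    - [[0.14,0,0],[0,0,0],0]
    - [[0.14,0,0],[0,0,0],0]
    - [[0.14,0,0],[0,0,0],0]
    - [[0.14,0,0],[0,0,0],0]
    - [[0.14,0,0],[0,0,0],0]

```text
clock: 30.93
eef_pos: [0.566, 0.0577, 0.1645]
tool_rot: [0.707, 0.707, -0.002, -0.002]
ft_force: [0.2, -1.0, -3.9]
grip_width: 0.0321
grasp_force: 60.7
```

Call:
apply_moves:
  steps:
    - [[0.14,0.07,0],[0,0,0],0]
    - [[0.14,0.08,0],[0,0,0],0]
    - [[0.12,0.08,0],[0,0,0],0]
    - [[0.06,0.08,0],[0,0,0],0]
    - [[0,0.05,0],[0,0,0],0]
    - [[0,0,0],[0,0,0],0]
    - [[0,0,0],[0,0,0],0]
    - [[0,0,0],[0,0,0],0]

```text
clock: 31.6
eef_pos: [0.6383, 0.1479, 0.1653]
tool_rot: [0.707, 0.707, -0.002, -0.001]
ft_force: [0.5, -0.9, -3.7]
grip_width: 0.0326
grasp_force: 61.0
```

```bash
python3 tray.py w16 .6475 .1570 .131;  python3 look.py w16|sort -k2 -n|tail -3
```

```text
tcp [0.6383 0.1479 0.1653] 0.0325950225572861 [ 0.5 -0.9 -3.7]
rim n 756 c [0.6481 0.1573] d 0.12980128808087196 spread [0.13197597 0.07356091]
go dx,dy mm [9.7 9.4]
0.004 3414 z 0.0049 c [0.6394 0.1612] d 0.137
0.168 10429 z 0.1721 c [0.6381 0.1472] d 0.1127
0.172 12443 z 0.1721 c [0.6381 0.147 ] d 0.1123
```

Call:
apply_moves:
  steps:
    - [[0.05,0.05,0],[0,0,0],0]
    - [[0,0,0.1],[0,0,0],0]
    - [[0,0,0.14],[0,0,0],0]
    - [[0,0,0.14],[0,0,0],0]
    - [[0,0,0.12],[0,0,0],0]
    - [[0,0,0.07],[0,0,0],0]
    - [[0,0,0.04],[0,0,0],0]
    - [[0,0,0],[0,0,0],0]

```text
clock: 32.37
eef_pos: [0.6479, 0.1576, 0.0432]
tool_rot: [0.707, 0.707, -0.002, -0.001]
ft_force: [0.2, 0.3, -3.8]
grip_width: 0.0318
grasp_force: 61.2
```

Call:
apply_moves:
  steps:
    - [[0,0,0],[0,0,0],0]
    - [[0,0,0],[0,0,0],0]
    - [[0,0,0],[0,0,0],0]
    - [[0,0,0],[0,0,0],0]
    - [[0,0,0],[0,0,0],0]
    - [[0,0,0],[0,0,0],0]
    - [[0,0,0],[0,0,0],0]
    - [[0,0,0],[0,0,0],0]

```text
clock: 33.03
eef_pos: [0.6499, 0.1585, 0.0455]
tool_rot: [0.707, 0.707, 0.0, 0.0]
ft_force: [0.2, -0.2, -3.7]
grip_width: 0.032
grasp_force: 61.2
```

```bash
python3 tray.py w17 .6475 .1570 .131;  python3 look.py w17|sort -k2 -n|tail -3
```

```text
tcp [0.6499 0.1585 0.0455] 0.03203956987569027 [ 0.2 -0.2 -3.7]
rim n 1809 c [0.6481 0.1574] d 0.1296876093686513 spread [0.13287144 0.06813595]
go dx,dy mm [-1.8 -1.2]
0.004 2992 z 0.0049 c [0.6512 0.1688] d 0.1381
0.052 3840 z 0.0514 c [0.6492 0.1578] d 0.1123
0.048 19026 z 0.0514 c [0.6493 0.1577] d 0.113
```

Centred within 1.5 mm, with about 17 mm to go.

Call:
apply_moves:
  steps:
    - [[0,-0.006,0.02],[0,0,0],0]
    - [[0,0,0.022],[0,0,0],0]
    - [[0,0,0.018],[0,0,0],0]
    - [[0,0,0.01],[0,0,0],0]
    - [[0,0,0.006],[0,0,0],0]
    - [[0,0,0.003],[0,0,0],0]
    - [[0,0,0],[0,0,0],0]
    - [[0,0,0],[0,0,0],0]

```text
clock: 33.8
eef_pos: [0.6489, 0.1585, 0.0297]
tool_rot: [0.707, 0.707, 0.0, 0.0]
ft_force: [-0.7, -0.3, -3.3]
grip_width: 0.0321
grasp_force: 61.2
```

Call:
apply_moves:
  steps:
    - [[0,0,0.003],[0,0,0],0]
    - [[0,0,0.003],[0,0,0],0]
    - [[0,0,0.002],[0,0,0],0]
    - [[0,0,0],[0,0,0],0]
    - [[0,0,0],[0,0,0],0]
    - [[0,0,0],[0,0,0],0]
    - [[0,0,0],[0,0,0],0]
    - [[0,0,0],[0,0,0],0]

```text
clock: 34.47
eef_pos: [0.649, 0.1586, 0.0289]
tool_rot: [0.707, 0.707, 0.0, 0.0]
ft_force: [-2.1, -0.7, 6.1]
grip_width: 0.0323
grasp_force: 61.7
```

Contact. Release, rise and retreat clear of everything.

Call:
apply_moves:
  steps:
    - [[0,0,0],[0,0,0],0.65]
    - [[0,0,0],[0,0,0],0.65]
    - [[0,0,0],[0,0,0],0.65]
    - [[0,0,0],[0,0,0],0.65]
    - [[0,0,0],[0,0,0],0.65]
    - [[0,0,0],[0,0,0],0.65]
    - [[0,0,-0.08],[0,0,0],0.65]
    - [[0,0,-0.15],[0,0,0],0.65]

```text
clock: 35.13
eef_pos: [0.6452, 0.1577, 0.0696]
tool_rot: [0.707, 0.707, -0.004, -0.003]
ft_force: [1.0, 0.6, 0.9]
grip_width: 0.0557
grasp_force: 0.0
```

Call:
apply_moves:
  steps:
    - [[0,0,-0.15],[0,0,0],0.65]
    - [[0,0,-0.15],[0,0,0],0.65]
    - [[0,0,-0.15],[0,0,0],0.65]
    - [[0,-0.17,0],[0,0,0],0.65]
    - [[0,-0.17,0],[0,0,0],0.65]
    - [[0,-0.17,0],[0,0,0],0.65]
    - [[0,-0.17,0],[0,0,0],0.65]
    - [[0,-0.17,0],[0,0,0],0.65]

```text
clock: 35.8
eef_pos: [0.4771, 0.1583, 0.164]
tool_rot: [0.707, 0.707, 0.0, 0.0]
ft_force: [0.3, 0.6, 0.5]
grip_width: 0.0555
grasp_force: 0.0
```

Call:
apply_moves:
  steps:
    - [[0,-0.17,0],[0,0,0],0.65]
    - [[0,-0.17,0],[0,0,0],0.65]
    - [[0,-0.17,0],[0,0,0],0.65]
    - [[0,0,0],[0,0,0],0.65]
    - [[0,0,0],[0,0,0],0.65]
    - [[0,0,0],[0,0,0],0.65]
    - [[0,0,0],[0,0,0],0.65]
    - [[0,0,0],[0,0,0],0.65]

```text
clock: 36.47
eef_pos: [0.3781, 0.1586, 0.1642]
tool_rot: [0.707, 0.707, 0.0, 0.0]
ft_force: [0.9, -0.1, -0.0]
grip_width: 0.0553
grasp_force: 0.0
```

```bash
for a in ".4855 .3344 .058" ".4637 .0067 .076" ".460 -.367 .094" ".648 .157 .112"; do python3 top.py $a; done
python3 - <<'E'
from h import *
im,d=camera("top"); save("tend",im)
E
```

```text
[0.3779 0.1585 0.164 ]
0.034 195 z 0.0342 0.0028 c [0.4848 0.3324] d 0.0597
0.058 117 z 0.0581 0.0025 c [0.4851 0.3326] d 0.0347
[0.3776 0.1584 0.1639]
0.034 449 z 0.0344 0.0025 c [0.4618 0.006 ] d 0.0767
0.058 112 z 0.0583 0.0025 c [0.4617 0.0058] d 0.0337
[0.3774 0.1584 0.1638]
0.034 742 z 0.0347 0.0025 c [ 0.4581 -0.367 ] d 0.0967
0.058 119 z 0.0582 0.0024 c [ 0.4596 -0.367 ] d 0.0354
[0.3772 0.1584 0.1638]
0.034 1004 z 0.0342 0.0025 c [0.6473 0.1566] d 0.1124
0.058 109 z 0.0579 0.0027 c [0.6475 0.1568] d 0.0343
```

View pics/tend.png

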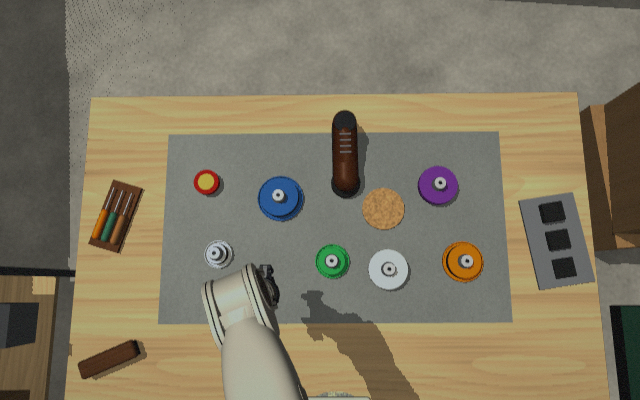

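All four wheels are in their own trays, white (219,254), green (333,261), orange (464,261) and blue (280,199), each at seated height. The cork at (384,209) is bare, the shoe and tin haven't moved, and the arm is clear.

```bash
python3 -c "
from workcell import bot
print(bot.job_done())"
```

```text
the job is handed in; nothing more can be done
None
```

I moved all four wheels from the top of the pile down into their own trays and handed the job in at about 37 s; each measured flat at seated height, hub up and released, with the shoe and polish tin where they were.

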